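Lock the laboratory shaker with its transit key

ROBOT

A 7-joint arm with a two-finger parallel gripper is mounted at the origin on the work surface. World frame = base frame: x ahead of the robot, y to its left, z up, the work surface at z = 0. Lengths are in m, angles in rad, forces in N, time in s.
With the tool pointing down it reaches from about 0.4 to 0.85 m from the base axis. Payload 6.9 kg.
Tool frame: the origin (TCP) lies between the finger pads; the fingertips stand 22 mm ahead of it and the grasp point (between the pads) lies 3 mm ahead of it; z points along the fingers, y is the direction in which the jaws open and shut (so a half turn about z gives the same grasp; the last joint's range is limited). The gripper opens to 85 mm and grips with 20 to 120 N. Pads are 22 mm wide; open, the fingers measure 114 mm over their backs; the gripper's body (76 mm by 85 mm) begins 54 mm behind the grasp point. The pads swing forward as they close: fully open they stand 13 mm farther back than shut.
Start: joints at [1.212, 0.507, -0.238, 1.5, 0.126, 1.149, -0.155], TCP at [0.28, -0.559, 0.217] pointing down, gripper open.
Joint ranges: [-3.08, 3.08], [-0.24, 2.05], [-1.43, 1.35], [0, 2.5], [-1.52, 4.66], [0.17, 1.96], [-2.89, 2.89]. Speed limits (rad/s): [2.39, 2.39, 3.14, 3.14, 3.14, 3.14, 3.14].

INTERFACE

Orientations are given as a 3x3 rotation matrix whose columns are the frame's x, y, z axes.
In Python, from rig import manip gives the robot as it stands. The module is installed in compiled form; this text tells all that it offers. Calls block until the motion is done:
- manip.goto(position, orientation): joint-space move of the TCP to a pose.
- manip.move_straight(position, ori=None, speed=0.15, f_stop=None): straight line of the TCP; ori=None keeps the orientation; speed is the mean speed in m/s. With f_stop (N) it stops when the force on the tool has changed by that much, and returns True; else False.
- manip.move_j(angles): joint-space move.
- manip.gripper_to(opening): finger opening in m; the grip force is fixed at half the most; returns when the fingers have stopped.
- manip.sleep(seconds).
- manip.ik(position, orientation): joint angles nearest the present ones, or None.
- manip.get_state(): the state.
- manip.capture(name): name is "side" or "top"; returns a dict with "frame" (400x640x3 uint8, red, green, blue), "intrinsics" (3x3 intrinsics, pixels), "dist_coeffs" ([k1, k2, p1, p2, k3] as OpenCV has them; the pictures are not rectified), "extrinsics" (4x4, takes a point from world to camera coordinates). Camera axes: x right, y down, z forward; pixel columns grow to the right and rows downward; lengths in m; the calibration is good to about 2 mm. A picture is of the moment at which its call begins. There is no depth.
A pose or a line that the arm cannot do raises manip.MotionError and nothing moves.
- manip.close_job(): hands the job in, once; it reports no verdict.
The state is a dict: "clock": time; "joint_positions": joint angles; "joint_velocities": joint speeds; "joint_torque": joint torques, N m; "position": TCP position; "tool_rot": TCP orientation; "ft_force": force on the tool from outside, world axes, zero at the start; "moment": the same for the moment, N m; "finger_gap": finger opening in m.
Only numpy, scipy, OpenCV 4.12 (cv2) and the standard library are available. Lean on these libraries where they do the work, as an engineer would, in place of code of your own. Each camera call takes 0.05 s, during which the arm holds its last target. There are 200 camera calls.

TASK

Lock the shaker for transport: take the orange locking key from its stand, put its foot in through the yellow-framed mouth of the deck slot, and drag it along the slot, bearing lightly on the sprung drive bar underneath, until the foot drops into the bar's hidden notch. Stop there at once, see that the key stands fully down in the notch, and let go. Work gently, never forcing the key with more than 20 N, and leave the jars and bottles where they stand.

Things in the scene. Friction and masses are not known exactly. Their poses are not given: they have to be found in the camera images.
- shaker: White bench shaker, fixed, 260 (x) x 300 (y) x 90 mm high to its flat deck; origin at the centre of its underside, z up. A straight slot 13 mm wide, through the 6 mm deck plate, runs along its +y at shaker x = -80 mm, from the mouth at y = -60 mm to y = +70 mm. The rear (shaker x from -14 to +124 mm) is a low platform, rim 106 mm high, carrying three jars.
- slot_mouth (a point): Centre of the square mouth of the slot, 26 x 26 mm, framed in yellow on three sides, at deck-top height (shaker x -80, y -60, z 90 mm), axes as the shaker's. 45-degree bevels lead into the slot. Only here does the key's foot pass through the deck.
- bar_rest (a point): Point on the top of the unloaded black drive bar below the middle of the mouth: shaker x -80, y -60, z 66 mm, so 24 mm below the deck top. The bar lies under the whole slot and gives vertically on a spring of about 1.2 N/mm, up to 6 mm; otherwise it is rigid. A pressed bar springs up round the foot when its notch comes under it: the load vanishes and the notch's walls block further travel.
- slot_end (a point): Closed far end of the slot, at deck-top height (shaker x -80, y +70, z 90 mm). One notch crosses the bar, 20 mm wide along y and 12 mm deep (floor 54 mm above the shaker's underside when unloaded). Its middle may lie anywhere from shaker y = -22 to +50 mm; nothing outside shows where.
- key_grip (a point): Locking key, upright in its stand at the start, 92 mm tall, 0.1 to 0.2 kg. This point is the centre of its orange square grip, 22 x 22 mm (faces along the key's x and y), 46 mm tall; z up along the key. Below it a round shank, 8 mm in diameter, 38 mm long, ends in a round foot. With the key fully down in the notch, the grip's underside is about 10 mm above the deck.
- key_foot (a point): Centre of the underside of the key's foot, 69 mm below the grip's centre. The foot is a steel disc 16 mm in diameter and 8 mm tall: wider than the slot.
- key_stand: Grey block, fixed, 70 x 70 x 45 mm, holding the key in a 19 mm hole 25 mm deep in the middle of its top; origin at the centre of its underside. It may be on either side of the shaker (the blue tip box, fixed, 80 x 120 x 55 mm, is on the other).
- jar0: Sample jar with a blue cap on the shaker's platform, 50 mm in diameter, 58 mm tall; origin at the centre of its underside. Leave it alone.
- jar1: Second such jar.
- jar2: Third such jar.
- reagent_bottle: Loose white bottle, 68 mm in diameter, 125 mm tall, on the bench; origin under its centre. Leave it alone.
- flask: Loose glass flask, 94 mm in diameter, 170 mm tall, on the bench; origin under its centre. Leave it alone.
- sample_jar: Loose jar with a white cap, 70 mm in diameter, 70 mm tall, on the bench; origin under its centre. Leave it alone.
- key: The same locking key as a whole; origin at the foot's underside, z up along the key.
Not all that is in view belongs to the job. Of the things shaped like the key, the orange one is meant.

How it is judged:
By the outcome, as a careful person would: the job done as asked, in the order asked, and still so for the second after the job is handed in, with the robot touching nothing.
It also fails if it takes over 72 s, if anything falls off the work surface, if the arm or the gripper's body presses on something with over 40 N, if the wrist force passes 120 N, or if a joint passes its speed limit or range.

## Working session

There is one attempt and no reset: what is moved stays moved. The work goes in short steps, each a Python script; the robot and the scene stay as the last script left them, time stands still between calls to the robot, and variables do not carry over. Pictures are saved under pics/ and viewed, about 8 in all and at most 12, crops included, and the job is handed in when it is done.

```bash
mkdir -p pics
cat > h.py <<'E'
import numpy as np, cv2
from rig import manip
def cap(n,f):
    c=manip.capture(n); cv2.imwrite(f'pics/{f}.png',c['frame'][:,:,::-1]); np.save(f'pics/{f}.npy',c,allow_pickle=True); return c
def load(f): return np.load(f'pics/{f}.npy',allow_pickle=True).item()
def ray(c,uv):
    p=cv2.undistortPoints(np.array([[uv]],float),np.array(c['intrinsics']),np.array(c['dist_coeffs']))[0,0]
    E=np.array(c['extrinsics']);R=E[:3,:3];o=-R.T@E[:3,3];d=R.T@np.array([p[0],p[1],1]);return o,d/np.linalg.norm(d)
def plane(c,uv,z):
    o,d=ray(c,uv);return o+d*(z-o[2])/d[2]
def tri(c1,u1,c2,u2):
    o1,d1=ray(c1,u1);o2,d2=ray(c2,u2)
    s=np.linalg.lstsq(np.c_[d1,-d2],o2-o1,rcond=None)[0]
    a=o1+s[0]*d1;b=o2+s[1]*d2;return (a+b)/2,np.linalg.norm(a-b)
def proj(c,P):
    E=np.array(c['extrinsics']);return cv2.projectPoints(np.array(P,float).reshape(-1,3),cv2.Rodrigues(E[:3,:3])[0],E[:3,3],np.array(c['intrinsics']),np.array(c['dist_coeffs']))[0][:,0]
E
python3 - <<'E'
from h import *
a=cap('side','s0');b=cap('top','t0')
for c in(a,b):
    E=np.array(c['extrinsics']);print(-E[:3,:3].T@E[:3,3],E[2,:3],np.array(c['intrinsics'])[0])
s=manip.get_state();print(s['clock'],s['position'],s['tool_rot'],s['ft_force'],s['finger_gap'])
E
```

```text
[-0.27513803  0.7459342   1.02208422] [ 0.57567741 -0.54313288 -0.61123007] [471.86909987   0.         320.50199559]
[ 0.28782323 -0.02795892  1.61464052] [ 0.19170839 -0.02017316 -0.98124458] [507.00338897   0.         321.83928775]
0.1 [ 0.27932529 -0.55857282  0.21598823] [[ 8.94367596e-01  4.47332164e-01 -7.33805895e-04]
 [ 4.47332766e-01 -8.94366370e-01  1.48058778e-03]
 [ 6.02322267e-06 -1.65244516e-03 -9.99998635e-01]] [0.41759568 0.27534399 0.39105102] 0.08546919343016335
```

View pics/s0.png

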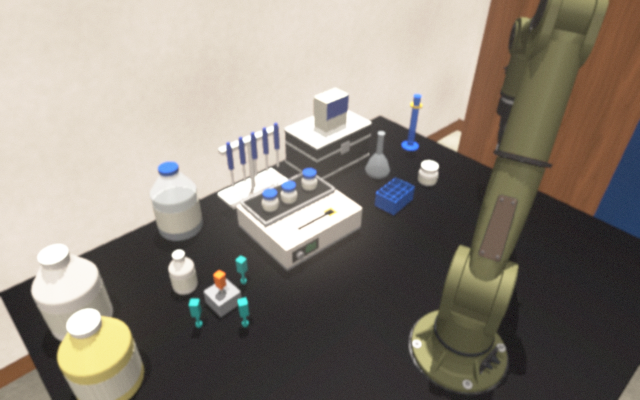

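View pics/t0.png

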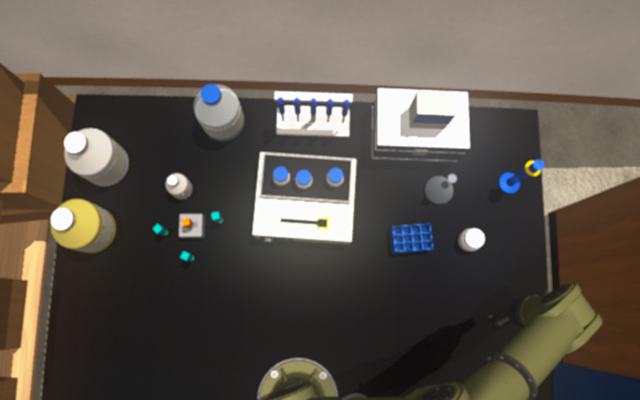

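Both views show one orange grip: side (220,280), top (187,223), standing in the grey stand. The three teal look-alikes are at top (160,230), (216,217) and (187,257). Orange fits the description. The yellow mouth is at top (322,223) and side (329,211), and the slot runs left (+y) to about (281,220). I'll enlarge both views and measure.

Run:
```python
from h import *
a=load('s0');b=load('t0')
def crop(c,x,y,w,h,k):return cv2.resize(c['frame'][y:y+h,x:x+w,::-1],None,fx=k,fy=k,interpolation=cv2.INTER_CUBIC)
top=np.hstack([crop(b,140,200,90,70,4.4)[:300,:396],crop(b,250,150,110,84,3.6)[:300,:396]])
sd=np.hstack([crop(a,180,245,90,70,4.4)[:300,:396],crop(a,235,165,130,98,3.05)[:298,:396]])
sd=cv2.copyMakeBorder(sd,0,300-sd.shape[0],0,0,0);cv2.imwrite('pics/crop0.png',np.vstack([top[:, :792],sd[:, :792]]))
for n,c in(('s',a),('t',b)):
    hsv=cv2.cvtColor(c['frame'],cv2.COLOR_RGB2HSV)
    for nm,lo,hi in(('or',(4,150,120),(17,255,255)),('ye',(20,120,120),(35,255,255)),('wh',(0,0,185),(180,50,255)),('grey',(0,0,90),(180,60,255))):
        m=cv2.inRange(hsv,lo,hi);N,L,S,C=cv2.connectedComponentsWithStats(m)
        for i in range(1,N):
            x,y,w,h,A=S[i]
            if A>8 and 150<C[i][0]<370 and 150<C[i][1]<320:
                r=cv2.minAreaRect(np.argwhere(L==i)[:,::-1].astype(np.float32))
                print(n,nm,S[i],C[i].round(1),cv2.boxPoints(r).round(1).tolist())
```

```text
Traceback (most recent call last):
ValueError: all the input array dimensions except for the concatenation axis must match exactly, but along dimension 0, the array at index 0 has size 300 and the array at index 1 has size 298
```

Run:
```python
from h import *
a=load('s0');b=load('t0')
def crop(c,x,y,w,h):return cv2.resize(c['frame'][y:y+h,x:x+w,::-1],(400,300),interpolation=cv2.INTER_CUBIC)
cv2.imwrite('pics/crop0.png',np.vstack([np.hstack([crop(b,140,200,92,69),crop(b,248,150,112,84)]),np.hstack([crop(a,180,245,92,69),crop(a,235,165,132,99)])]))
for n,c in(('s',a),('t',b)):
    hsv=cv2.cvtColor(c['frame'],cv2.COLOR_RGB2HSV)
    for nm,lo,hi in(('or',(4,150,120),(17,255,255)),('ye',(20,120,120),(35,255,255)),('wh',(0,0,185),(180,50,255)),('grey',(0,0,90),(180,60,255))):
        m=cv2.inRange(hsv,lo,hi);N,L,S,C=cv2.connectedComponentsWithStats(m)
        for i in range(1,N):
            x,y,w,h,A=S[i]
            if A>8 and 150<C[i][0]<370 and 150<C[i][1]<320:
                r=cv2.minAreaRect(np.argwhere(L==i)[:,::-1].astype(np.float32))
                print(n,nm,S[i],C[i].round(1),cv2.boxPoints(r).round(1).tolist())
```

```text
s or [213 270  13  18 137] [219.4 278.8] [[213.0, 270.0], [225.0, 270.0], [225.0, 287.0], [213.0, 287.0]]
s ye [216 272   7   5  27] [218.8 274. ] [[216.0, 272.0], [222.0, 272.0], [222.0, 276.0], [216.0, 276.0]]
s wh [281 191  16  11 115] [288.2 195.7] [[281.0, 191.0], [296.0, 191.0], [296.0, 201.0], [281.0, 201.0]]
s wh [262 198  16  12 114] [269.5 203.6] [[261.6000061035156, 200.10000610351562], [277.0, 198.0], [278.29998779296875, 207.89999389648438], [262.8999938964844, 209.89999389648438]]
s wh [162 213  16  19 132] [170.3 221.7] [[162.0, 213.0], [171.39999389648438, 209.0], [180.3000030517578, 229.60000610351562], [170.8000030517578, 233.60000610351562]]
s wh [169 249  25  35 526] [179.8 265.8] [[159.89999389648438, 269.8999938964844], [176.8000030517578, 246.3000030517578], [197.60000610351562, 261.1000061035156], [180.6999969482422, 284.79998779296875]]
s wh [205 280  34  26 351] [221.9 292.5] [[203.89999389648438, 290.3999938964844], [227.6999969482422, 274.5], [239.1999969482422, 291.79998779296875], [215.5, 307.70001220703125]]
s grey [ 167  249   31   46 1038] [181.9 272.
[... 1516 characters left out ...]
[196.5, 187.5], [180.5, 203.5]]
t grey [272 172  19  15 102] [283.  180.8] [[271.79998779296875, 177.0], [289.6000061035156, 171.8000030517578], [292.8999938964844, 182.6999969482422], [275.0, 187.89999389648438]]
t grey [326 172  19  16 111] [334.4 182.1] [[323.5, 184.8000030517578], [326.5, 171.89999389648438], [345.1000061035156, 176.3000030517578], [342.1000061035156, 189.10000610351562]]
t grey [294 175  20  15 112] [304.5 184.1] [[293.70001220703125, 178.10000610351562], [312.6000061035156, 174.89999389648438], [314.79998779296875, 187.5], [295.79998779296875, 190.6999969482422]]
t grey [178 213  25  25 481] [191.1 225.2] [[178.0, 213.0], [202.0, 213.0], [202.0, 237.0], [178.0, 237.0]]
```

View pics/crop0.png

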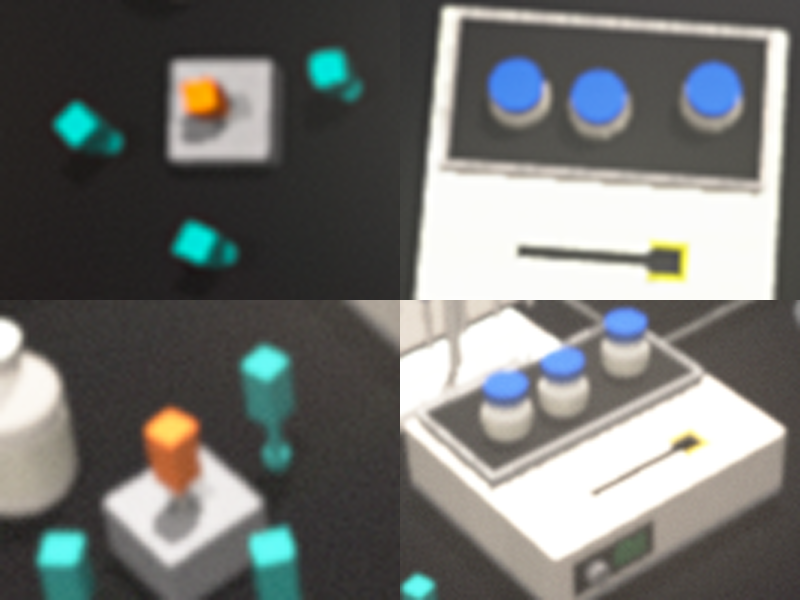

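The crop confirms the orange key stands in the grey stand with the teal ones loose around it. The yellow frame is open toward the slot (+y, image left). Now I'll triangulate.

Run:
```python
from h import *
np.set_printoptions(precision=4,suppress=True)
a=load('s0');b=load('t0')
f=lambda x,y,x0,y0,k:((x+.5)/k-.5+x0,(y+.5)/k-.5+y0)
T1=lambda x,y:f(x,y,140,200,400/92);T2=lambda x,y:f(x-400,y,248,150,400/112)
S1=lambda x,y:f(x,y-300,180,245,400/92);S2=lambda x,y:f(x-400,y-300,235,165,400/132)
for n,s,t in(('keytop',S1(172,427),T1(203,97)),('mouth',S2(688,442),T2(666,262)),('slotend',S2(594,493),T2(518,250)),
  ('stand+y-x?',S1(104,504),T1(168,160)),):
    print(n,s,t,tri(a,s,b,t),plane(b,t,.09),plane(a,s,.09))
# stand top corners top view z=.045
print('stand',[plane(b,T1(*p),.045)[:2] for p in((168,60),(270,60),(272,158),(168,160))])
print('standside',[plane(a,S1(*p),.045)[:2] for p in((104,504),(168,565),(264,500),(205,447))])
print('keycorn',[plane(b,T1(*p),.112)[:2] for p in((179,82),(219,78),(224,110),(184,114))])
# rim/shaker
print('rim',[plane(b,T2(*p),.106)[:2] for p in((442,8),(788,32),(762,188),(440,170))])
# yellow centroids, dark slot mask in both
for n,c,box in(('s',a,(290,200,345,235)),('t',b,(272,212,335,235))):
    fr=c['frame'];hsv=cv2.cvtColor(fr,cv2.COLOR_RGB2HSV).astype(int);x0,y0,x1,y1=box
    sub=hsv[y0:y1,x0:x1];g=np.clip((200-sub[...,2])/150.,0,1)*(sub[...,2]<140)
    ys,xs=np.nonzero(g>0);pts=np.array([plane(c,(x+x0,y+y0),.09)[:2] for x,y in zip(xs,ys)])
    l=cv2.fitLine(pts.astype(np.float32),cv2.DIST_HUBER,0,.01,.01).ravel();al=(pts-l[2:])@l[:2]
    print(n,'dark line',l,len(pts),l[2:]+al.min()*l[:2],l[2:]+al.max()*l[:2],'yaw',np.degrees(np.arctan2(l[1],l[0])))
```

```text
keytop (219.175, 273.825) (186.305, 221.925) (array([0.5195, 0.3491, 0.1122]), np.float64(0.007617855056819915)) [0.5202 0.3517 0.09  ] [0.5424 0.3416 0.09  ]
mouth (329.705, 211.525) (322.12, 223.0) (array([ 0.5317, -0.0597,  0.0928]), np.float64(0.005916177582109359)) [ 0.5298 -0.0616  0.09  ] [ 0.5367 -0.0605  0.09  ]
slotend (298.685, 228.35500000000002) (280.68, 219.64) (array([0.5367, 0.0654, 0.0933]), np.float64(0.0025135559893114706)) [0.5363 0.0647 0.09  ] [0.5407 0.0636 0.09  ]
stand+y-x? (203.535, 291.535) (178.255, 236.415) (array([0.4911, 0.3915, 0.095 ]), np.float64(0.05005897745682766)) [0.4751 0.3728 0.09  ] [0.5168 0.4055 0.09  ]
stand [array([0.5533, 0.3904]), array([0.5556, 0.3163]), array([0.4845, 0.3099]), array([0.4806, 0.3847])]
standside [array([0.5551, 0.389 ]), array([0.4881, 0.3861]), array([0.4917, 0.3137]), array([0.5532, 0.3161])]
keycorn [array([0.5268, 0.3637]), array([0.5305, 0.3361]), array([0.5083, 0.331 ]), array([0.5046, 0.3585])]
rim [array([0.7437, 0.1385]), array([ 0.7322, -0.1618]), array([ 0.5935, -0.1413]), array([0.6005, 0.1329])]
s dark line [ 0.893   0.4502  0.61   -0.0241] 79 [ 0.5328 -0.063 ] [ 0.6552 -0.0013] yaw 26.753666
t dark line [ 0.0375  0.9993  0.5327 -0.0179] 127 [ 0.5307 -0.0708] [0.5358 0.0637] yaw 87.85322
```

Measurements: key at about (0.520, 0.350), top at z 0.112 as expected, yaw about 10°. Mouth at about (0.533, -0.062), slot yaw about -2.2°. Next I move to the key and close gently in steps, watching side forces.

```bash
cat >> h.py <<'E'
np.set_printoptions(precision=4,suppress=True)
def R(deg,flip=0):
    t=np.radians(deg+180*flip);s,c=np.sin(t),np.cos(t)
    return np.array([[-c,-s,0],[-s,c,0],[0,0,-1.]])
def st(m=''):
    s=manip.get_state();print(m,'t%.1f'%s['clock'],'p',np.array(s['position']),'F',np.array(s['ft_force']),'M',np.array(s['moment']),'gap %.4f'%s['finger_gap']);return s
E
python3 - <<'E'
from h import *
for f in(0,1):
    for P,y in(((.52,.35,.2),10),((.533,-.062,.2),-2),((.538,.068,.2),-2)): print(f,P,manip.ik(P,R(y,f)))
s=st()
manip.move_straight([s['position'][0],s['position'][1],.34],speed=.2)
js=[manip.ik((.52,.35,.22),R(10,f)) for f in(0,1)]
q=np.array(s['joint_positions']);js=[j for j in js if j is not None]
f=np.argmin([abs(np.array(j)-q).max() for j in js]);print('flip',f)
manip.goto((.52,.35,.30),R(10,f));manip.gripper_to(.05);st('above')
cap('side','s1');cap('top','t1')
E
```

```text
0 (0.52, 0.35, 0.2) [ 0.0331  0.8562 -1.3982  1.5138  0.844   1.4785  0.3643]
0 (0.533, -0.062, 0.2) [ 0.693   0.5147 -0.9661  1.7542  0.4662  1.1219  1.1141]
0 (0.538, 0.068, 0.2) [ 0.4756  0.5451 -1.0257  1.7398  0.5073  1.1496  0.834 ]
1 (0.52, 0.35, 0.2) [-0.1408  0.6313 -0.8688  1.5159  0.4989  1.2279 -2.4804]
1 (0.533, -0.062, 0.2) [ 0.3072  0.3936 -0.3407  1.7588  0.1515  1.0149 -1.6953]
1 (0.538, 0.068, 0.2) [ 0.1809  0.4217 -0.5158  1.7432  0.2365  1.0388 -2.0239]
 t0.1 p [ 0.2793 -0.5586  0.216 ] F [0.4176 0.2753 0.3911] M [ 0.0327 -0.0095 -0.0296] gap 0.0855
flip 0
above t4.6 p [0.52 0.35 0.3 ] F [ 0.0802 -0.5474  0.8187] M [ 0.0127 -0.0016  0.0571] gap 0.0500
```

Run:
```python
from h import *
o=R(10)
print(manip.move_straight((.52,.35,.15),speed=.15))
print('stop',manip.move_straight((.52,.35,.092),speed=.05,f_stop=6))
st('down');cap('side','s2');cap('top','t2')
for g in(.034,.029,.026,.0245,.023):
    manip.gripper_to(g);s=st(g)
    if np.linalg.norm(np.array(s['ft_force'])[:2])>4: break
im=[]
for n,f,b in(('side','s3',(170,230,112,84)),('top','t3',(140,180,112,84))):
    c=cap(n,f);x,y,w,h=b;im.append(cv2.resize(c['frame'][y:y+h,x:x+w,::-1],(400,300),interpolation=cv2.INTER_CUBIC))
cv2.imwrite('pics/crop1.png',np.hstack(im))
```

```text
False
stop False
down t7.2 p [0.5201 0.3502 0.0924] F [-0.0833  0.3275  0.2907] M [0.0295 0.0092 0.0083] gap 0.0502
0.034 t7.5 p [0.52   0.35   0.0921] F [0.3388 0.0972 0.3182] M [-0.0238  0.0223  0.0049] gap 0.0344
0.029 t7.8 p [0.52  0.35  0.092] F [-0.1179 -0.2986 -0.7364] M [-0.0045  0.0128  0.0308] gap 0.0289
0.026 t8.0 p [0.52  0.35  0.092] F [-0.1352 -0.1952 -0.4919] M [-0.0095  0.0346 -0.0368] gap 0.0262
0.0245 t8.2 p [0.52  0.35  0.092] F [0.366  0.1199 0.2694] M [ 0.0513  0.0106 -0.0096] gap 0.0242
0.023 t8.4 p [0.52  0.35  0.092] F [ 0.2194  0.3663 -0.2472] M [ 0.0956 -0.0406 -0.0235] gap 0.0231
```

View pics/crop1.png

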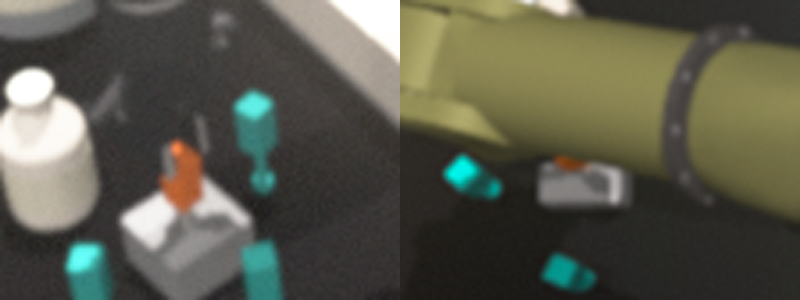

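The side view shows the grip between the dark fingers at (180,178) in the crop. The top view is covered by the forearm. Forces are near zero, so I'll close and lift.

Run:
```python
from h import *
manip.gripper_to(.0);st('grip')
print(manip.move_straight((.52,.35,.13),speed=.05,f_stop=8));st('l')
manip.move_straight((.52,.35,.24),speed=.15);st('up')
manip.goto((.533,-.062,.19),R(-2.2));
manip.sleep(.3)
F=np.mean([manip.get_state()['ft_force'] for _ in range(5)],0);s=st('over');print(F)
im=[]
for n,f,b in(('side','s4',(250,145,112,84)),('top','t4',(248,165,112,84))):
    c=cap(n,f);x,y,w,h=b;im.append(cv2.resize(c['frame'][y:y+h,x:x+w,::-1],(400,300),interpolation=cv2.INTER_CUBIC))
cv2.imwrite('pics/crop2.png',np.hstack(im))
# predicted pixels for grip centre, foot
p=np.array(s['position']);print(proj(load('s4'),[p-[0,0,.003],p-[0,0,.072],[.533,-.062,.09]]))
```

```text
grip t8.7 p [0.5201 0.3501 0.0923] F [-0.3675 -0.5853  2.7374] M [-0.0702  0.0321 -0.0074] gap 0.0197
False
l t9.7 p [0.5199 0.3498 0.1297] F [-0.328   0.5061 -2.2684] M [-0.0076 -0.0177  0.0563] gap 0.0197
up t10.5 p [0.5199 0.3495 0.239 ] F [ 0.3418 -1.2981 -2.3942] M [-0.0056  0.0017  0.0149] gap 0.0196
over t12.4 p [ 0.5332 -0.0613  0.1901] F [ 0.7969  1.0041 -1.3496] M [-0.0302  0.0507 -0.0353] gap 0.0197
[ 0.7969  1.0041 -1.3496]
[[331.5438 186.8535]
 [330.9034 204.8984]
 [330.8632 211.8786]]
```

View pics/crop2.png

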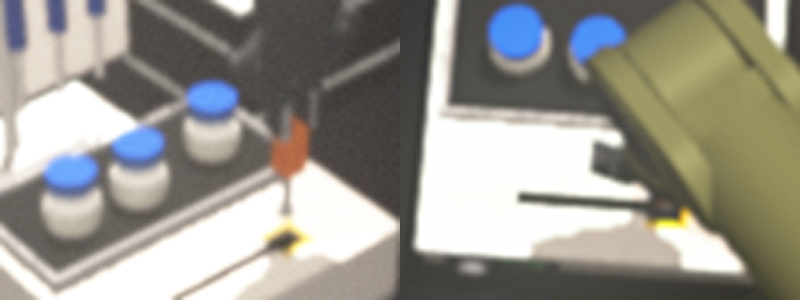

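Foot seen at side (330,203.5) against a predicted (330.9,204.9). Mouth seen at about (330.4,211.6) against a predicted (330.9,211.9). They agree within about 1 px. I'll lower to just above the deck and check again.

Run:
```python
from h import *
manip.move_straight((.533,-.062,.168),R(-2.2),speed=.05);manip.sleep(.3);s=st()
im=[]
for n,f,b in(('side','s5',(302,180,56,42)),('top','t5',(294,196,56,42))):
    c=cap(n,f);x,y,w,h=b;im.append(cv2.resize(c['frame'][y:y+h,x:x+w,::-1],(400,300),interpolation=cv2.INTER_CUBIC))
    P=[[.533,-.062,.09],[.533,-.062,.096],[.533,-.062,.142]]
    print(n,((proj(c,P)-[x,y]+.5)*400/56-.5))
cv2.imwrite('pics/crop3.png',np.hstack(im))
```

```text
t13.4 p [ 0.5331 -0.062   0.1682] F [ 0.2229  0.5136 -1.8522] M [ 0.0409 -0.0109  0.0451] gap 0.0193
side [[209.2375 230.7758]
 [209.6194 220.1191]
 [212.6121 136.6166]]
top [[204.985  188.6335]
 [205.3598 186.3998]
 [208.3313 168.689 ]]
```

View pics/crop3.png

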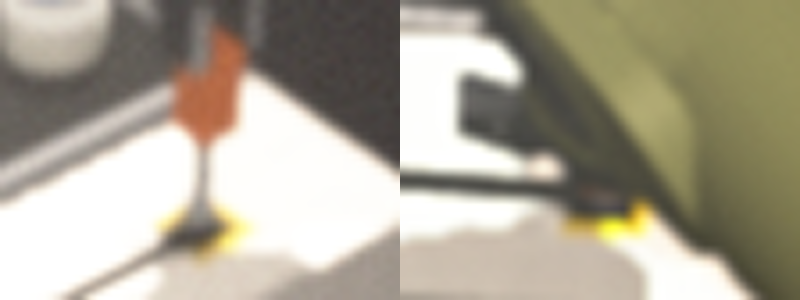

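In the side crop the shank is at x=203 and the yellow frame spans 160–247, so they are centred. Vertically it fits within about 1 mm. I'll descend through the mouth, guarded, onto the bar.

```bash
cat >> h.py <<'E'
def F(n=6):
    v=[]
    for _ in range(n): v.append(manip.get_state()['ft_force']);manip.sleep(.03)
    return np.mean(v,0)
E
python3 - <<'E'
from h import *
F0=F(10);print('base',F0);np.save('F0.npy',F0)
hit=manip.move_straight((.533,-.062,.1395),speed=.02,f_stop=4)
print(hit);st();print(F(10)-F0)
for z in (.137,.136,.135):
    if hit: break
    hit=manip.move_straight((.533,-.062,z),speed=.015,f_stop=4);print(z,hit,manip.get_state()['position'][2],F()-F0)
E
```

```text
base [ 0.1637  0.0097 -1.5167]
False
 t15.4 p [ 0.5331 -0.062   0.1396] F [-0.3233 -0.2679 -1.1571] M [ 0.0275  0.0118 -0.0027] gap 0.0195
[-0.0515  0.2303  0.2921]
0.137 False 0.1370759450687484 [-0.0301 -0.0808  1.9114]
0.136 False 0.13609487940418702 [-0.2472 -0.1418  3.0516]
0.135 False 0.1350634552208646 [ 0.2548 -0.0052  4.1101]
```

The bar is touched at TCP z≈0.1386 with a rate of about 1.1 N/mm, and the load is now 4 N. Next I drag in short steps.

Run:
```python
from h import *
F0=np.load('F0.npy');d=np.array([np.sin(np.radians(2.2)),np.cos(np.radians(2.2))])
m=np.array([.533,-.062]);z=.135;off=0;s=0
while s<.118:
    s+=.0015
    p=m+d*s+[off,0]
    hit=manip.move_straight((p[0],p[1],z),speed=.02,f_stop=6)
    f=F(3)-F0
    if round(s*2000)%12==0 or hit or abs(f[0])>1.5 or f[2]<2.2: print('%.1f'%(s*1e3),'off %.1f'%(off*1e3),f,hit,manip.get_state()['position'][:2])
    if f[2]<1.6:
        f=F(6)-F0
        if f[2]<1.6: print('LOAD GONE',f);break
    if f[1]<-6 or np.linalg.norm(f)>11: print('BLOCK');break
    if abs(f[0])>1.5: off+=np.clip(f[0]*.0003,-.001,.001)
st();np.save('drag.npy',[s,off])
```

```text
6.0 off 0.0 [ 0.0763 -1.9665  4.106 ] False [ 0.5332 -0.0559]
12.0 off 0.0 [ 0.0547 -1.8417  4.5327] False [ 0.5335 -0.0499]
18.0 off 0.0 [ 0.05   -1.5391  4.3208] False [ 0.5337 -0.0439]
24.0 off 0.0 [ 0.0668 -1.851   4.1112] False [ 0.5339 -0.0379]
30.0 off 0.0 [-0.2979 -1.6189  4.3461] False [ 0.5342 -0.0319]
36.0 off 0.0 [-0.4012 -2.0717  5.0465] False [ 0.5344 -0.0259]
42.0 off 0.0 [-0.4004 -1.4274  4.309 ] False [ 0.5346 -0.0199]
48.0 off 0.0 [-0.3053 -1.4492  4.1124] False [ 0.5349 -0.0139]
54.0 off 0.0 [-0.173  -1.6939  4.3341] False [ 0.5351 -0.0079]
60.0 off 0.0 [-0.2678 -1.9562  4.3656] False [ 0.5353 -0.002 ]
66.0 off 0.0 [ 0.1393 -2.6099  3.8468] False [0.5356 0.0041]
72.0 off 0.0 [ 0.1907 -1.6856  4.5402] False [0.5358 0.01  ]
78.0 off 0.0 [-0.401  -1.7948  4.2727] False [0.536  0.0161]
84.0 off 0.0 [-0.0347 -1.9046  4.1828] False [0.5362 0.022 ]
90.0 off 0.0 [-0.3548 -1.4264  4.0455] False [0.5365 0.028 ]
93.0 off 0.0 [-0.0022 -0.1695 -0.2915] False [0.5363 0.0312]
LOAD GONE [-0.1846 -0.032  -0.2394]
 t39.0 p [0.5365 0.031  0.1349] F [ 0.8578  0.1289 -2.4651] M [ 0.0131 -0.0097  0.0354] gap 0.0195
```

The load vanished at 93 mm of travel (shaker y≈+33), and the drag stopped there. Now I lower onto the notch floor, expected at TCP z≈0.1266.

Run:
```python
from h import *
F0=np.load('F0.npy');x,y=manip.get_state()['position'][:2]
hit=manip.move_straight((x,y,.1285),speed=.015,f_stop=4);print(hit,F()-F0,manip.get_state()['position'])
z=.1285
while not hit and z>.1245:
    z-=.0005;hit=manip.move_straight((x,y,z),speed=.01,f_stop=4);f=F(4)-F0
    print('%.4f'%z,hit,f,manip.get_state()['position'][2])
    if f[2]>1.8: break
st()
```

```text
False [-0.2115  0.0792  0.0824] [0.5366 0.031  0.1286]
0.1280 False [ 0.0052  0.4556 -0.3389] 0.12801418796403735
0.1275 False [0.1056 0.0814 0.3833] 0.12750279331176465
0.1270 False [0.2886 0.4243 0.2055] 0.12698833172408028
0.1265 False [-0.2495 -0.1728  0.2417] 0.1265057031228134
0.1260 False [-0.4245 -0.4317  0.8385] 0.12604719438974832
0.1255 False [ 0.2996 -0.144   1.5858] 0.12553838782543073
0.1250 False [ 0.2466 -0.0912  2.3599] 0.12504748772797258
 t42.5 p [0.5366 0.0311 0.125 ] F [-0.1561 -0.6466  1.3992] M [ 0.0645  0.0216 -0.0334] gap 0.0193
```

Floor contact came at z≈0.1266, exactly 12 mm below the bar top, so the key is fully down. I'll balance the load, release, rise and check.

Run:
```python
from h import *
x,y=manip.get_state()['position'][:2]
manip.move_straight((x,y,.1255),speed=.01);manip.gripper_to(.028);st();manip.gripper_to(.05);st('open')
manip.move_straight((x,y,.16),speed=.04,f_stop=4);manip.move_straight((x,y,.30),speed=.2);st('up')
manip.goto((.36,-.35,.33),R(-40));st('away')
im=[]
for n,f,b in(('side','s6',(240,165,112,84)),('top','t6',(248,165,112,84))):
    c=cap(n,f);xx,yy,w,h=b;im.append(cv2.resize(c['frame'][yy:yy+h,xx:xx+w,::-1],(400,300),interpolation=cv2.INTER_CUBIC))
    print(n,(proj(c,[[x,y,.146],[x,y,.0995],[x,y,.09]])-[xx,yy]+.5)*400/112-.5)
cv2.imwrite('pics/crop4.png',np.hstack(im))
```

```text
t43.0 p [0.5366 0.0311 0.1255] F [-0.1852 -0.1998  0.1595] M [ 0.0118 -0.0611  0.0102] gap 0.0280
open t43.3 p [0.5366 0.031  0.1255] F [ 0.7099  0.0536 -0.716 ] M [0.0277 0.0126 0.0421] gap 0.0500
up t45.2 p [0.5362 0.0306 0.2989] F [-0.5545  0.8224  0.5686] M [-0.0527 -0.003   0.0007] gap 0.0501
away t46.7 p [ 0.3608 -0.3489  0.33  ] F [-0.1683  0.3501 -0.1389] M [ 0.0053 -0.0305 -0.001 ] gap 0.0502
side [[243.1871 161.562 ]
 [243.3088 204.4719]
 [243.3332 213.0278]]
top [[155.302  186.2775]
 [157.1572 195.5079]
 [157.5228 197.3264]]
```

View pics/crop4.png

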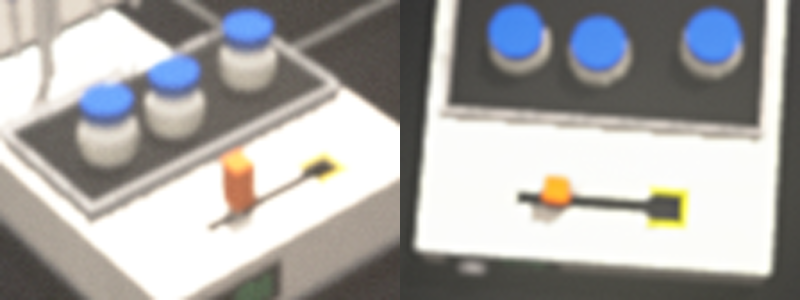

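The key stands upright in the slot. The side crop shows its top face at (239,160), against a predicted (243,162) for fully down, and the grip bottom at about (239,208). The top crop shows it at (556,187), against a predicted (555,186). The jars are unmoved and the arm is clear, so I'm handing in.

```bash
python3 -c "
from h import *
manip.close_job();st()"
```

```text
the job is handed in; nothing more can be done
the job is handed in; nothing more can be done
```

The shaker is locked: the orange key stands upright and fully down in the notch, and I handed the job in at about 47 s on the robot's clock.

- **Drag:** I lowered the foot through the mouth onto the bar and dragged it under about 4 N. The load vanished at 93 mm of travel (shaker y ≈ +33 mm), and I stopped there. No force reading passed about 6 N.
- **Seating:** Lowering straight down, the foot met the notch floor 12 mm below the bar's top, which matches the stated depth. I eased the load to about the key's own weight, opened the fingers with no side load, and backed away.
- **Last pictures:** Both show the key upright where predicted for fully down, within about 1 px, and the platform jars where they were. I didn't check the bench bottle, flask and sample jar again at the end, but nothing in the forces suggested contact.
- **Disagreement:** The two cameras differed by 5–7 mm on the mouth and slot in the first measurement. The close check over the mouth and the near-zero side forces during the drag settled it.

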